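# Walk the ink-cap block round to the fence

## Robot

A 7-joint arm with a two-finger parallel gripper is mounted at the origin on the work surface. World frame = base frame: x ahead of the robot, y to its left, z up, the work surface at z = 0. Lengths are in mm, angles in rad, forces in N, time in s.
With the tool pointing down it reaches from about 425 to 875 mm from the base axis. Payload 8.4 kg.
Tool frame: the origin (TCP) lies on the front face of the gripper's body, between the roots of the fingers; the fingertips stand 70 mm ahead of it and the grasp point (between the pads) lies 51 mm ahead of it; z points along the fingers, y is the line along which they close (so a half turn about z gives the same grasp; the last joint's range is limited). The gripper opens to 87 mm and grips with 3 to 60 N. Pads are 19 mm wide; open, the fingers measure 117 mm over their backs; the gripper's body (75 mm by 190 mm) begins 51 mm behind the grasp point.
Start: joints at [-1.341, 0.333, 0.04, 1.465, -0.013, 1.343, -0.059], TCP at [209.892, 615.153, 292.246] pointing down, gripper open.
Joint ranges: [-2.58, 2.58], [-0.38, 2.09], [-1.3, 1.39], [0.25, 2.4], [-1.5, 4.64], [0.08, 2.09], [-2.65, 2.65]. Speed limits (rad/s): [2.22, 2.22, 2.79, 2.79, 3.14, 3.14, 3.14].

## Interface

Orientations are given as a unit quaternion [w, x, y, z].
In Python, from workcell import robot, get_image, workorder gives the robot as it stands.
- The arm moves only by the tool jog_arm, never from a script. Its argument "motion" is a list that holds one entry, the list of rows, each a list of 6 numbers: the shift along the tool's x, y, z in cm, then the turn, a rotation vector about the tool's x, y, z in rad. A call has exactly 5 rows; each row is the pose to reach, as a shift and turn from the pose commanded when the call began, along the tool's axes at that moment; what a row does not reach only later rows make up. A row lasts 1/10 s, in which the tool goes at most 50 mm and 8.59 degrees, less where a joint would pass 70% of its speed; a pose out of reach is approached as far as the arm can. A call with a gripper value outside its range is refused whole. "claw" is the finger opening in cm, from 0 to 8.7, set as the call begins (left out, the last holds). The fingers move at their own pace and stop on an object; "squeeze" is the grip in N (left out, the last holds). Time passes only in rows, so rows that repeat a pose let the fingers close, or fill a call up. It gives the time, the measured TCP pose, the force, the opening and the grip force at its end, in the units of the state.
- robot.sense(): the state, without advancing time (a new reading comes with each control period).
- get_image(name): name is "scene" or "top" or "wrist"; returns a dict with "img" (384x512x3 uint8, blue, green, red), "range_z" (384x512 float32, mm along the optical axis (not along the pixel's ray), 0 where there is no reading), "mtx" (3x3 intrinsics, pixels), "R" (3x3) and "t" (3): a world point X has camera coordinates R X + t; the wrist camera has in their place "tool_from_camera" (4x4, takes a point from camera to tool coordinates, whose origin is the TCP and whose axes are the flange's). Camera axes: x right, y down, z forward; pixel columns grow to the right and rows downward; lengths in mm; the calibration is good to about 2 mm. The wrist camera is an equidistant fisheye: a pixel r from the principal point sees the ray r / f radians off the axis. A picture is of the moment at which its call begins: read the wrist's pose just before it.
- workorder.sign_off(): hands the job in; it is judged then, once.
The state is a dict: "time": time; "joints": joint angles; "joint_vel": joint speeds; "effort": joint torques, N m; "tool_pos": TCP position; "ee_rot": TCP orientation; "contact_force": force on the tool from outside, world axes, zero at the start; "ft_torque": the same for the moment, N m; "grip_width": finger opening in mm; "grip_force": force on a finger pad.
Only numpy, scipy, OpenCV 4.12 (cv2) and the standard library are available. Lean on these libraries where they do the work, as an engineer would, in place of code of your own. Each camera call takes 0.05 s, during which the arm holds its last target. There are 200 camera calls.

## Task

Using only pushes of the fingers, walk the heavy aluminium ink-cap block round by its corners until one of its long sides faces the steel fence, then push it up so that this whole long side stands flush against the fence, with no end overhanging it. Turn it roughly square while it is still clear of the fence, so that no corner is driven into the fence, keep the block flat on the counter and never lift it. Leave everything else where it stands, and finish with the fingers clear.

Things in the scene. Friction and masses are not known exactly. Their poses are not given: they have to be found in the camera images.
- block: Solid aluminium ink-cap block with a 3 by 5 pattern of wells in its top, loose on the counter: 90 mm along its x, 150 mm along its y (the long sides), 45 mm tall, about 0.9 kg; a few white caps pressed into wells stand 5 mm proud of the top and belong to it. Too wide to grip. Origin at the centre of its underside, z up. Either long side may go to the fence. It slides with dry friction and stops as soon as it is no longer pushed; a push of 4 to 15 N moves it.
- fence: Straight steel fence screwed to the counter, 280 mm long, 45 mm tall, 10 mm thick, with a low foot (4 mm) behind it. Origin at the foot of the middle of its front face (the face towards the robot and the block); x points square into the fence, away from the block; y along the fence; z up. The front face is the plane x = 0, for y from -140 to 140 mm.
- rinse_cup: Bystander, leave it standing: small steel cup, 60 mm wide, 55 mm tall, in front of the fence past its +y end. Origin at the centre of its underside.
- jar: Bystander, leave it standing: white plastic jar, 54 mm wide, 50 mm tall, in front of the fence past its -y end. Origin at the centre of its underside.
- spatula: Bystander, leave it standing: flat steel spatula, 150 x 18 x 4 mm, lying on the +y side of the block, long along its x. Origin at the centre of its underside.
- machine: Bystander, leave it standing: dark pen-shaped tattoo machine, 147 mm long, 31 mm tall, lying on the -y side of the block, along its x (from -65 to 82 mm). Origin on the counter under its middle.
- tape: Bystander, leave it standing: roll of white tape lying flat, 72 mm wide, 24 mm tall, beyond the spatula on the +y side. Origin at the centre of its underside.
- ink_a: Bystander, leave it standing: small grey bottle, 32 mm wide, 70 mm tall, beyond the jar on the -y side. Origin at the centre of its underside.
- ink_b: Bystander, leave it standing: small grey bottle, 32 mm wide, 70 mm tall, beyond the cup on the +y side. Origin at the centre of its underside.
There are look-alikes about, which are no part of the job. Leave any green look-alike of the block alone.

How it is judged:
By the outcome, as a careful person would: the job done as asked, in the order asked, and still so for the second after the job is handed in, with the robot touching nothing.
It also fails if it takes over 72 s, if anything falls off the work surface, if the arm or the gripper's body presses on something with over 40 N, if the wrist force passes 120 N, or if a joint passes its speed limit or range.

## Working session

There is one attempt and no reset: what is moved stays moved. The work goes in short steps, Python scripts to look and compute and a tool call to move; the robot and the scene stay as the last step left them, time stands still between calls to the robot, and variables do not carry over. Pictures are saved under pics/ and viewed, at most 10 in all, crops included, and the job is handed in when it is done.

Besides the shell and the picture viewer there is one more tool, called after ">>>" by a JSON object that holds its "method" and its "body", one argument or row to a line. jog_arm: Moves the arm, as the interface text tells. Its arguments: {"type":"object","properties":{"motion":{"type":"array"},"claw":{"type":"number"},"squeeze":{"type":"number"}},"required":["motion"]}

```bash
ls; mkdir -p pics; python3 - <<'E'
from workcell import robot,get_image
import cv2,numpy as np
print(robot.sense())
for n in("top","scene"):
    d=get_image(n); cv2.imwrite(f"pics/{n}0.png",d["img"]); np.savez(f"pics/{n}0.npz",**d)
    print(n,d["mtx"].tolist(),np.round(d["R"],4).tolist(),np.round(d["t"],1).tolist())
E
```

```text
pics
{'time': 0.0, 'joints': array([-1.34118285,  0.33391665,  0.03986114,  1.46625824, -0.01337376,
        1.3432727 , -0.05852542]), 'joint_vel': array([ 0.00146379, -0.00064025, -0.00037886, -0.00031877, -0.00059372,
        0.00162131,  0.00043061]), 'effort': array([-1.62178776e-05, -6.56362438e+01,  1.33521292e+00, -4.03799415e+01,
       -5.98015194e-02,  4.49618383e-02,  1.11782917e-04]), 'tool_pos': array([209.80731173, 614.8448752 , 291.36166681]), 'ee_rot': array([-6.55935109e-05,  1.63679162e-01,  9.86513305e-01, -7.92033089e-04]), 'contact_force': array([-0.60617093, -0.14374886,  0.65856343]), 'ft_torque': array([ 0.0216868 , -0.0286925 , -0.03333857]), 'grip_force': 0.0, 'grip_width': 86.53741802457772}
top [[383.7048310164529, 0.0, 251.61580113061171], [0.0, 383.7048310164529, 186.6432092230596], [0.0, 0.0, 1.0]] [[-0.0149, -0.9998, 0.0123], [-0.9803, 0.0121, -0.1971], [0.1969, -0.015, -0.9803]] [17.9, 468.1, 885.7]
scene [[488.35324457725795, 0.0, 262.91921605540733], [0.0, 488.35324457725795, 190.2163861859947], [0.0, 0.0, 1.0]] [[-0.7032, 0.711, 0.0028], [0.4423, 0.4406, -0.7812], [-0.5566, -0.5481, -0.6243]] [317.3, -187.7, 1574.0]
```

View pics/top0.png

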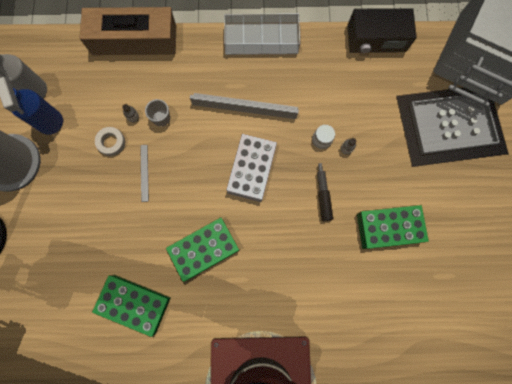

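View pics/scene0.png

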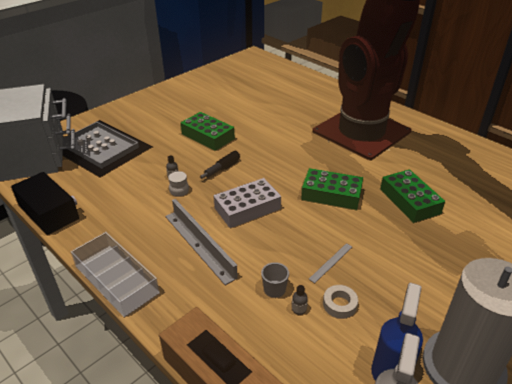

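The top view shows the grey block at about (252,168), with its long axis pointing roughly at the fence. The fence runs from (192,100) to (297,113). The cup is at (158,112), the jar at (325,135), the spatula at (144,172), the machine at (325,192), and the green look-alikes are lower down. The scene view agrees: block at (248,200), fence from (172,210) to (235,275).

```bash
cat > h.py <<'E'
import cv2,numpy as np
from workcell import robot,get_image
def cloud(d):
    v,u=np.mgrid[:384,:512]; K=d["mtx"]; z=d["range_z"].astype(float)
    c=np.stack([(u-K[0,2])/K[0,0]*z,(v-K[1,2])/K[1,1]*z,z],-1)
    P=(c-d["t"])@d["R"]; P[z<=0]=np.nan; return P
def ray(d,uv,h):
    K=d["mtx"]; uv=np.asarray(uv,float).reshape(-1,2)
    r=np.c_[(uv-K[[0,1],2])/K[0,0],np.ones(len(uv))]@d["R"]; o=-d["R"].T@d["t"]
    return (o+r*((h-o[2])/r[:,2])[:,None])[:,:2]
def blobs(d,lo,hi,box,amin=15):
    P=cloud(d); m=(P[...,2]>lo)&(P[...,2]<hi)&(P[...,0]>box[0])&(P[...,0]<box[1])&(P[...,1]>box[2])&(P[...,1]<box[3])
    n,l,s,c=cv2.connectedComponentsWithStats(m.astype(np.uint8))
    return P,[(l==i) for i in range(1,n) if s[i,4]>=amin]
def rect(xy):
    (c,s,a)=cv2.minAreaRect(xy.astype(np.float32)); return np.round(c,1),np.round(s,1),round(a,2)
E
python3 - <<'E'
from h import *
for n in("top","scene"):
    d=np.load(f"pics/{n}0.npz")
    for lo,hi in((8,100),(2,8),(38,56)):
        P,B=blobs(d,lo,hi,(350,850,-350,400))
        print(n,lo,hi)
        for b in B:
            q=P[b]; print(b.sum(),*rect(q[:,:2]),"z",np.round(np.percentile(q[:,2],[5,50,95]),1),"bgr",np.round(d["img"][b].mean(0)))
E
```

```text
top 8 100
841 [848.  306.8] [  4.  186.3] 0.0 z [12.6 45.7 77.2] bgr [30. 44. 58.]
168 [ 842.9 -304.8] [14.2 86.1] 0.02 z [12.2 38.9 61.4] bgr [52. 59. 65.]
19 [ 849.  -309.7] [ 2.  27.3] 0.23 z [38.5 54.1 68.3] bgr [20. 27. 34.]
381 [848.6 -20.9] [198.9   3. ] 89.98 z [10.3 32.4 50.8] bgr [116. 120. 121.]
980 [685.3  28.7] [280.   12.9] 81.25 z [11.2 38.2 46.4] bgr [ 96. 103. 108.]
409 [665.9 247.6] [58.9 57.6] 80.68 z [11.3 39.5 55.5] bgr [76. 86. 92.]
209 [666.3 318. ] [26.4 32.2] 46.58 z [12.5 44.2 70. ] bgr [54. 67. 76.]
412 [ 599.2 -171.8] [49.7 48.3] 89.31 z [16.2 48.8 51.8] bgr [150. 159. 160.]
459 [598.4 368.5] [70.5 62.2] 0.85 z [12.5 22.5 25.9] bgr [135. 152. 163.]
2225 [521.6  11.6] [ 90.1 150.4] 74.65 z [41.  44.8 49.8] bgr [155. 159. 163.]
185 [ 572.4 -232.6] [31.2 25.5] 54.05 z [16.8 44.9 70.9] bgr [57. 68. 77.]
575 [ 460.8 -167.9] [147.6  29.9] 5.06 z [17.7 26.1 31.8] bgr [44. 53. 61.]
1117 [ 382.2 -300.3] [ 63.3 100. ] 0.9 z [29.2 44.8 49.2] bgr [ 72. 117.  68.]
475 [352.3 115.8] [51.2 94.2] 28.57 z [42.2 44.6 49.1] bgr [ 85. 134.  85.]
top 2 8
19 [848.8 319.5] [38.4
[... 5200 characters left out ...]
0.  81. 108.]
34 [635.  379.6] [ 8.  37.8] 9.55 z [2.7 5.9 7.6] bgr [ 62.  84. 105.]
scene 38 56
422 [ 383.  -299.8] [ 67.1 101. ] 2.31 z [39.9 45.9 51. ] bgr [42. 86. 51.]
72 [ 581.3 -230. ] [21.6 28.6] 45.33 z [38.7 46.8 53.4] bgr [51. 59. 68.]
212 [ 605.1 -171.2] [48.7 48. ] 45.21 z [40.8 50.2 52.6] bgr [130. 143. 156.]
332 [356.6 119.8] [51.2 96.7] 26.41 z [39.5 45.3 49.4] bgr [42. 88. 51.]
1436 [524.7  12.8] [ 96.5 151.8] 74.48 z [41.5 45.8 50.4] bgr [118. 121. 133.]
467 [687.1  28.8] [282.7  12.3] 81.24 z [39.3 44.8 47.6] bgr [101. 107. 115.]
350 [667.5 248.3] [60.  57.3] 44.86 z [39.  49.6 55.6] bgr [67. 74. 83.]
129 [673.6 323.8] [24.6 29.4] 50.57 z [39.7 46.1 52. ] bgr [54. 62. 71.]
```

```bash
cat >> h.py <<'E'
A=np.radians(81.3-90); X=np.array([np.cos(A),np.sin(A)]); Y=np.array([-X[1],X[0]]); O=np.array([680.5,29.3])
def toF(p): q=np.asarray(p)[...,:2]-O; return np.stack([q@X,q@Y],-1)
def toW(f): return O+f[0]*X+f[1]*Y
from scipy.spatial.transform import Rotation as Ro
def pose():
    s=robot.sense(); q=s["ee_rot"]; return s,Ro.from_quat([q[1],q[2],q[3],q[0]])
def go(f,z,yaw=None):
    "shift (cm) and turn in tool axes to fence-frame point f, TCP height z"
    s,R=pose(); d=R.inv().apply(np.r_[toW(f),z]-s["tool_pos"])/10
    G=Ro.from_matrix(np.c_[np.r_[-X,0],np.r_[Y,0],[0,0,-1]])
    print("to",f,z,"shift",np.round(d,2),"turn",np.round((R.inv()*G).as_rotvec(),3))
def where():
    s,R=pose(); print("t",round(s["time"],2),"tcpF",np.round(toF(s["tool_pos"]),1),"z",round(s["tool_pos"][2],1),"F",np.round(s["contact_force"],1),"j",np.round(s["joints"],2))
def block(show=None):
    for n in("top","scene"):
        d=get_image(n); P,B=blobs(d,41,48,(400,760,-140,200),100)
        if show: cv2.imwrite(f"pics/{show}_{n}.png",d["img"])
        for b in B:
            hsv=cv2.cvtColor(d["img"],cv2.COLOR_BGR2HSV)[b]
            f=toF(P[b][:,:2]); c,s,a=rect(f)
            print(n,b.sum(),"c",c,"size",s,"long axis deg",round(a if s[0]>s[1] else a-90,1),"x",np.round([f[:,0].min(),f[:,0].max()],1))
E
python3 - <<'E'
from h import *
where(); block()
for n in("top","scene"):
    d=np.load(f"pics/{n}0.npz"); P=cloud(d); f=toF(P); 
    m=(abs(f[...,0])<30)&(abs(f[...,1])<130)
    fr=m&(P[...,2]>10)&(P[...,2]<38); tp=m&(P[...,2]>42)&(P[...,2]<48)
    for k in(fr,tp):
        q=f[k]; print(n,k.sum(),np.round(np.percentile(q[:,0],[2,50,98]),1),"slope",np.round(np.polyfit(q[:,1],q[:,0],1),4))
    k=(abs(f[...,0])<25)&(abs(f[...,1])<180)&(P[...,2]>25); print("y ends",f[k][:,1].min(),f[k][:,1].max())
go((-150,150),292); go((-219,-116),150)
E
```

```text
t 0.1 tcpF [-553.9  507.6] z 291.4 F [ 0.4 -1.  -0.4] j [-1.34  0.33  0.04  1.47 -0.01  1.34 -0.06]
top 422 c [ 4.6 -0.3] size [278.5  12.1] long axis deg 90.0 x [-1.5 10.7]
top 1910 c [-154.5  -41.6] size [ 90.  149.9] long axis deg -6.8 x [-233.2  -75.7]
scene 1167 c [-152.9  -39.9] size [ 94.4 152.2] long axis deg -6.5 x [-231.2  -73. ]
scene 394 c [6.3 0.7] size [282.1  11.9] long axis deg 89.8 x [ 0.2 12.5]
top 425 [-1.1  0.2  1.7] slope [0.0014 0.2602]
top 376 [-0.7  4.3  9.7] slope [3.8000e-03 4.4063e+00]
y ends -139.83338958111818 140.1348745519237
scene 430 [ 9.8 11.  12.6] slope [2.20000e-03 1.11239e+01]
scene 351 [ 1.5  7.3 12. ] slope [2.0000e-03 7.0487e+00]
y ends -140.85253596083908 142.32402400604366
to (-150, 150) 292 shift [-46.05 -28.11   0.  ] turn [-0.001  0.    -0.177]
to (-219, -116) 150 shift [-43.94 -55.49  14.23] turn [-0.001  0.    -0.177]
```

>>> {"method": "jog_arm", "body": {
  "motion": [
    [[-4, -2.5, 0, 0, 0, -0.04], [-8, -5, 0, 0, 0, -0.08], [-12, -7.5, 0, 0, 0, -0.12], [-16, -10, 0, 0, 0, -0.16], [-20, -12.3, 0, 0, 0, -0.177]]
  ],
  "claw": 0
}}

```text
time: 0.7
tool_pos: [360.4, 432.3, 292.3]
ee_rot: [-0.0, 0.075, 0.997, 0.0]
contact_force: [0.7, -0.2, -0.1]
grip_width: 54.7
grip_force: 0.0
```

```bash
python3 -c "
from h import *
where();go((-150,150),292);go((-219,-116),150);go((-219,-116),84)"
```

```text
t 0.7 tcpF [-377.4  349.9] z 292.3 F [ 0.7 -0.2 -0.1] j [-1.08  0.15  0.14  1.69 -0.02  1.3   0.48]
to (-150, 150) 292 shift [-22.71 -20.03   0.03] turn [ 0.    -0.     0.001]
to (-219, -116) 150 shift [-15.77 -46.62  14.22] turn [ 0.    -0.     0.001]
to (-219, -116) 84 shift [-15.77 -46.62  20.82] turn [ 0.    -0.     0.001]
```

>>> {"method": "jog_arm", "body": {
  "motion": [
    [[-5, -4, 2, 0, 0, 0], [-8, -8, 4, 0, 0, 0], [-10, -12, 6, 0, 0, 0], [-12, -16, 8, 0, 0, 0], [-13, -20, 10, 0, 0, 0]]
  ]
}}

```text
time: 1.2
tool_pos: [456.7, 227.0, 197.6]
ee_rot: [0.0, 0.076, 0.997, 0.0]
contact_force: [1.7, 1.0, 0.4]
grip_width: 14.9
grip_force: 0.0
```

>>> {"method": "jog_arm", "body": {
  "motion": [
    [[-0.5, -5, 1, 0, 0, 0], [-1, -10, 2, 0, 0, 0], [-1.5, -15, 3, 0, 0, 0], [-2, -20, 4, 0, 0, 0], [-2.8, -26.6, 4.2, 0, 0, 0]]
  ]
}}

```text
time: 1.7
tool_pos: [442.8, -18.7, 156.2]
ee_rot: [-0.0, 0.076, 0.997, 0.0]
contact_force: [1.6, 0.6, 0.1]
grip_width: 0.7
grip_force: 0.0
```

```bash
python3 -c "
from h import *
where();go((-219,-116),84)"
```

```text
t 1.7 tcpF [-227.7  -83.4] z 156.2 F [1.6 0.6 0.1] j [-0.55  0.02  0.51  2.13 -0.01  0.99  1.38]
to (-219, -116) 84 shift [-0.88 -3.26  7.22] turn [ 0.    -0.001  0.   ]
```

>>> {"method": "jog_arm", "body": {
  "motion": [
    [[-0.8, -3, 2, 0, 0, 0], [-0.8, -3, 3.5, 0, 0, 0], [-0.8, -3, 5, 0, 0, 0], [-0.8, -3, 5, 0, 0, 0], [-0.8, -3, 5, 0, 0, 0]]
  ]
}}

```text
time: 2.2
tool_pos: [447.2, -47.7, 107.2]
ee_rot: [-0.0, 0.076, 0.997, -0.0]
contact_force: [0.4, 0.2, -0.5]
grip_width: 0.3
grip_force: 0.0
```

```bash
python3 -c "
from h import *
where();go((-219,-116),84)"
```

```text
t 2.2 tcpF [-219.  -111.4] z 107.2 F [ 0.4  0.2 -0.5] j [-0.5   0.13  0.54  2.16 -0.08  0.88  1.51]
to (-219, -116) 84 shift [ 0.   -0.46  2.32] turn [-0. -0.  0.]
```

>>> {"method": "jog_arm", "body": {
  "motion": [
    [[0.6, 0, 1.2, 0, 0, 0], [1.1, 0, 2.3, 0, 0, 0], [1.1, 0.5, 2.3, 0, 0, 0], [1.1, 1, 2.3, 0, 0, 0], [1.1, 1.4, 2.3, 0, 0, 0]]
  ]
}}

```text
time: 2.7
tool_pos: [439.2, -31.5, 84.6]
ee_rot: [0.0, 0.076, 0.997, 0.0]
contact_force: [-0.1, 0.3, 0.4]
grip_width: 0.3
grip_force: 0.0
```

>>> {"method": "jog_arm", "body": {
  "motion": [
    [[0.1, 0.7, 0, 0, 0, 0], [0.2, 1.4, 0, 0, 0, 0], [0.3, 2.1, 0, 0, 0, 0], [0.3, 2.8, 0, 0, 0, 0], [0.4, 3.5, 0, 0, 0, 0]]
  ]
}}

```text
time: 3.2
tool_pos: [439.8, 2.9, 84.2]
ee_rot: [-0.0, 0.076, 0.997, -0.0]
contact_force: [-0.9, -4.8, 4.2]
grip_width: 0.5
grip_force: 3.3
```

```bash
python3 -c "
from h import *
where();block('p1')"
```

```text
t 3.2 tcpF [-234.   -62.5] z 84.2 F [-0.9 -4.8  4.2] j [-0.57  0.15  0.5   2.2  -0.1   0.82  1.4 ]
top 440 c [ 4.6 -0.2] size [278.7  12.4] long axis deg 89.6 x [-2.3 11. ]
scene 1192 c [-153.3  -38.1] size [117.3 152.1] long axis deg -20.2 x [-238.8  -64.9]
scene 397 c [6.9 2.4] size [280.7  12.6] long axis deg 89.9 x [ 0.5 13.2]
```

View pics/p1_scene.png

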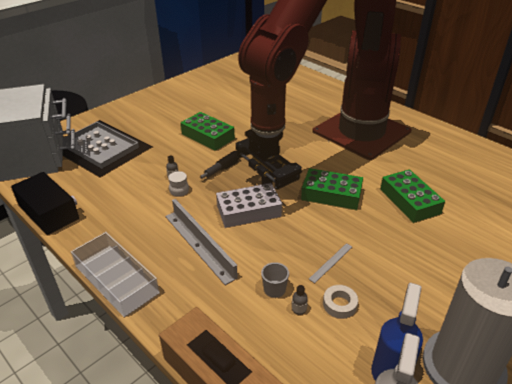

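The scene view shows the closed fingers on the block's near corner at about (270,190). The block at (250,203) has turned clockwise, and everything else is standing.

>>> {"method": "jog_arm", "body": {
  "motion": [
    [[0.1, 0.8, 0, 0, 0, 0], [0, 1.6, 0, 0, 0, 0], [-0.1, 2.4, 0, 0, 0, 0], [-0.3, 3.1, 0, 0, 0, 0], [-0.6, 3.8, 0, 0, 0, 0]]
  ]
}}

```text
time: 3.8
tool_pos: [450.6, 39.7, 83.8]
ee_rot: [-0.001, 0.076, 0.997, -0.0]
contact_force: [-7.4, -3.8, 9.5]
grip_width: 0.5
grip_force: 5.1
```

```bash
python3 -c "
from h import *
where();block('p2')"
```

```text
t 3.8 tcpF [-228.8  -24.5] z 83.8 F [-7.4 -3.8  9.5] j [-0.62  0.17  0.47  2.17 -0.11  0.82  1.33]
top 435 c [ 4.4 -0.1] size [279.1  12.5] long axis deg 89.7 x [-1.9 10.9]
scene 1227 c [-144.8  -21.9] size [110.4 150.4] long axis deg -38.0 x [-234.   -56.3]
scene 396 c [6.5 1.2] size [280.7  11.9] long axis deg 89.8 x [ 0.6 12.7]
```

>>> {"method": "jog_arm", "body": {
  "motion": [
    [[-0.3, 0.7, 0, 0, 0, 0], [-0.7, 1.4, 0, 0, 0, 0], [-1.1, 2.1, 0, 0, 0, 0], [-1.5, 2.7, 0, 0, 0, 0], [-1.9, 3.3, 0, 0, 0, 0]]
  ]
}}

```text
time: 4.4
tool_pos: [475.6, 69.9, 83.9]
ee_rot: [-0.0, 0.076, 0.997, -0.0]
contact_force: [-2.1, -0.3, 0.4]
grip_width: 0.2
grip_force: 1.4
```

```bash
python3 -c "
from h import *
where();block('p3')"
```

```text
t 4.4 tcpF [-208.7    9.2] z 83.9 F [-2.1 -0.3  0.4] j [-0.64  0.23  0.45  2.1  -0.13  0.83  1.3 ]
top 434 c [ 5.  -0.6] size [278.1  12.4] long axis deg 89.8 x [-1.5 11. ]
top 521 c [-101.8  -48.9] size [91. 56.] long axis deg 31.5 x [-154.6  -52.6]
scene 1261 c [-131.   -10.4] size [106.2 151.3] long axis deg -58.4 x [-212.8  -48. ]
scene 396 c [7.3 1.7] size [279.2  12.2] long axis deg 89.7 x [ 0.4 12.9]
```

View pics/p3_scene.png

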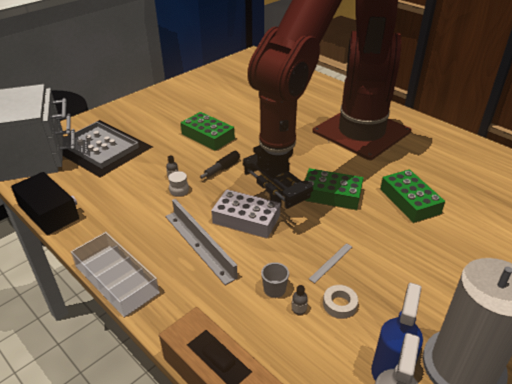

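The scene view shows the block at (247,212), now more nearly parallel to the fence. The fingers are at its near end around (290,210) and nothing else has been disturbed.

>>> {"method": "jog_arm", "body": {
  "motion": [
    [[-0.7, 0.8, 0, 0, 0, 0], [-1.5, 1.6, 0, 0, 0, 0], [-2.3, 2.2, 0, 0, 0, 0], [-3.1, 2.7, 0, 0, 0, 0], [-3.8, 3.1, 0, 0, 0, 0]]
  ]
}}

```text
time: 5.0
tool_pos: [518.3, 94.8, 84.0]
ee_rot: [-0.0, 0.076, 0.997, 0.0]
contact_force: [-4.0, 0.8, 1.8]
grip_width: 0.2
grip_force: 2.0
```

```bash
python3 -c "
from h import *
where();block('p4')"
```

```text
t 5.0 tcpF [-170.3   40.2] z 84.0 F [-4.   0.8  1.8] j [-0.64  0.32  0.43  2.   -0.17  0.86  1.3 ]
top 265 c [  4.6 -55.9] size [167.5  11.5] long axis deg 89.7 x [-1.3 10.5]
top 727 c [-100.9  -37.3] size [90.4 82. ] long axis deg 8.5 x [-143.7  -51.8]
scene 1319 c [-108.8   -4. ] size [106.4 156.7] long axis deg -80.0 x [-172.2  -49.4]
scene 398 c [6.8 0.7] size [281.8  13.1] long axis deg 89.9 x [ 0.  13.5]
```

>>> {"method": "jog_arm", "body": {
  "motion": [
    [[-0.3, 0.2, 0, 0, 0, 0], [-0.7, 0.4, 0, 0, 0, 0], [-1.1, 0.5, 0, 0, 0, 0], [-1.4, 0.5, 0, 0, 0, 0], [-1.5, 0.5, 0, 0, 0, 0]]
  ]
}}

```text
time: 5.6
tool_pos: [533.4, 97.3, 84.0]
ee_rot: [0.0, 0.076, 0.997, 0.0]
contact_force: [-3.8, 3.5, 1.6]
grip_width: 0.5
grip_force: 2.0
```

>>> {"method": "jog_arm", "body": {
  "motion": [
    [[1, 0, 0, 0, 0, 0], [2, 0, 0, 0, 0, 0], [3, 0, -2, 0, 0, 0], [4.5, 0, -4, 0, 0, 0], [6, 0, -6, 0, 0, 0]]
  ]
}}

```text
time: 6.1
tool_pos: [472.6, 105.7, 144.5]
ee_rot: [0.0, 0.076, 0.997, -0.0]
contact_force: [-0.1, 0.2, 0.3]
grip_width: 0.4
grip_force: 0.0
```

```bash
python3 -c "
from h import *
where();block('p5');go((-200,0),145)"
```

```text
t 6.1 tcpF [-217.1   44. ] z 144.5 F [-0.1  0.2  0.3] j [-0.73  0.14  0.44  2.05 -0.07  0.97  1.17]
top 317 c [  4.8 -37.7] size [203.4  11.7] long axis deg 89.8 x [-1.3 10.5]
top 1238 c [-98.4 -22.6] size [ 91.3 113.8] long axis deg -88.3 x [-143.4  -52.1]
scene 1282 c [-96.9  -2.5] size [ 92.6 152.6] long axis deg -89.5 x [-143.8  -50.6]
scene 391 c [6.8 0.6] size [284.4  11.8] long axis deg 89.9 x [ 0.9 12.8]
to (-200, 0) 145 shift [-1.66 -4.5   0.1 ] turn [0.003 0.002 0.001]
```

>>> {"method": "jog_arm", "body": {
  "motion": [
    [[-1, -1.5, 0, 0, 0, 0], [-2, -3, 0, 0, 0, 0], [-3, -4.7, 0, 0, 0, 0], [-3, -4.7, 1, 0, 0, 0], [-3, -4.7, 2, 0, 0, 0]]
  ],
  "claw": 8.6
}}

```text
time: 6.7
tool_pos: [496.1, 54.8, 122.9]
ee_rot: [0.0, 0.076, 0.997, 0.0]
contact_force: [-0.2, 0.5, -0.1]
grip_width: 32.5
grip_force: 0.0
```

>>> {"method": "jog_arm", "body": {
  "motion": [
    [[0, 0, 1, 0, 0, 0], [0, 0, 2, 0, 0, 0], [0, 0, 3, 0, 0, 0], [0, 0, 4, 0, 0, 0], [0, 0, 4, 0, 0, 0]]
  ]
}}

```text
time: 7.2
tool_pos: [495.5, 55.0, 82.5]
ee_rot: [-0.001, 0.076, 0.997, -0.001]
contact_force: [-0.1, -0.0, 0.3]
grip_width: 72.3
grip_force: 0.0
```

```bash
python3 -c "
from h import *
where();block('p6');go((-104,-3),84)"
```

```text
t 7.2 tcpF [-186.8   -2.6] z 82.5 F [-0.1 -0.   0.3] j [-0.62  0.27  0.47  2.06 -0.16  0.85  1.36]
top 160 c [  5. -88.] size [ 11.6 103.1] long axis deg -89.9 x [-0.8 10.8]
top 237 c [-91.4 -69.9] size [80.1 25.3] long axis deg 7.4 x [-132.4  -51.6]
scene 1287 c [-96.2  -2.2] size [ 92.2 153.3] long axis deg -89.0 x [-143.6  -50.5]
scene 393 c [6.4 2.3] size [281.7  12.1] long axis deg 89.6 x [ 0.2 13.3]
to (-104, -3) 84 shift [-8.2  -0.05 -0.02] turn [-0. -0. -0.]
```

View pics/p6_scene.png

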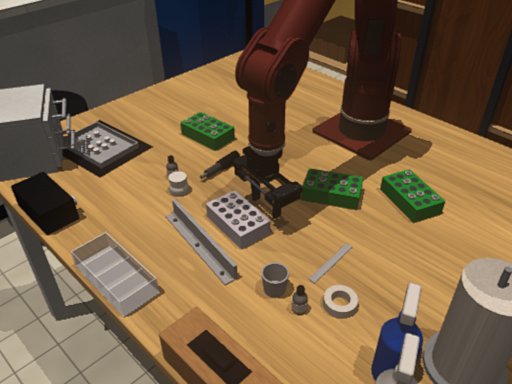

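The scene view shows the block at (238,217), square to the fence and clear of it. The open fingers are behind its near long side at about (265,195), and the bystanders are in place.

>>> {"method": "jog_arm", "body": {
  "motion": [
    [[-0.8, 0, 0, 0, 0, 0], [-1.6, 0, 0, 0, 0, 0], [-2.4, 0, 0, 0, 0, 0], [-3.2, 0, 0, 0, 0, 0], [-3.8, 0, 0, 0, 0, 0]]
  ]
}}

```text
time: 7.8
tool_pos: [533.8, 49.4, 83.8]
ee_rot: [-0.001, 0.076, 0.997, 0.0]
contact_force: [-7.0, 0.6, 5.0]
grip_width: 85.9
grip_force: 3.5
```

>>> {"method": "jog_arm", "body": {
  "motion": [
    [[-0.6, 0, 0, 0, 0, 0], [-1.2, 0, 0, 0, 0, 0], [-1.8, 0, 0, 0, 0, 0], [-2.4, 0, 0, 0, 0, 0], [-3, 0, 0, 0, 0, 0]]
  ]
}}

```text
time: 8.3
tool_pos: [562.8, 44.8, 83.6]
ee_rot: [-0.002, 0.076, 0.997, -0.0]
contact_force: [-7.6, 1.1, 5.7]
grip_width: 86.0
grip_force: 3.6
```

```bash
python3 -c "
from h import *
where();block();go((-104,-3),84)"
```

```text
t 8.3 tcpF [-118.6   -2.5] z 83.6 F [-7.6  1.1  5.7] j [-0.55  0.39  0.46  1.91 -0.22  0.9   1.45]
top 134 c [  4.  -96.9] size [85.1 12.1] long axis deg 89.6 x [-2.  10.3]
top 114 c [-37.5 -70.6] size [41.2 20.5] long axis deg 7.5 x [-59.  -18.4]
scene 1356 c [-64.7  -4.4] size [100.9 155.2] long axis deg -89.8 x [-115.   -14.1]
scene 409 c [6.3 2.2] size [281.2  12.5] long axis deg 89.8 x [-0.1 12.7]
to (-104, -3) 84 shift [-1.36 -0.05 -0.03] turn [-0.    -0.001 -0.   ]
```

>>> {"method": "jog_arm", "body": {
  "motion": [
    [[-0.4, 0, 0, 0, 0, 0], [-0.8, 0, 0, 0, 0, 0], [-1.1, 0, 0, 0, 0, 0], [-1.3, 0, 0, 0, 0, 0], [-1.5, 0, 0, 0, 0, 0]]
  ]
}}

```text
time: 8.9
tool_pos: [578.1, 42.4, 83.7]
ee_rot: [-0.0, 0.076, 0.997, -0.0]
contact_force: [-2.4, 0.5, -0.9]
grip_width: 86.1
grip_force: 1.7
```

>>> {"method": "jog_arm", "body": {
  "motion": [
    [[-0.05, 0, 0, 0, 0, 0], [-0.1, 0, 0, 0, 0, 0], [-0.15, 0, 0, 0, 0, 0], [-0.2, 0, 0, 0, 0, 0], [-0.2, 0, 0, 0, 0, 0]]
  ]
}}

```text
time: 9.4
tool_pos: [580.4, 42.1, 84.0]
ee_rot: [-0.0, 0.076, 0.997, -0.0]
contact_force: [-2.5, 0.7, -1.5]
grip_width: 85.9
grip_force: 1.5
```

```bash
python3 -c "
from h import *
where();block()"
```

```text
t 9.4 tcpF [-100.9   -2.5] z 84.0 F [-2.5  0.7 -1.5] j [-0.53  0.42  0.46  1.86 -0.23  0.91  1.46]
top 242 c [-11.2 -99. ] size [48.9 84. ] long axis deg -83.4 x [-39.4  10.1]
scene 1789 c [-49.2   0.1] size [124.9 280.4] long axis deg -89.9 x [-111.7   13.2]
```

Still short of firm contact, so I'm nudging on until the force rises.

>>> {"method": "jog_arm", "body": {
  "motion": [
    [[-0.05, 0, 0, 0, 0, 0], [-0.1, 0, 0, 0, 0, 0], [-0.15, 0, 0, 0, 0, 0], [-0.2, 0, 0, 0, 0, 0], [-0.2, 0, 0, 0, 0, 0]]
  ]
}}

```text
time: 10.0
tool_pos: [580.7, 42.1, 84.0]
ee_rot: [-0.002, 0.076, 0.997, 0.0]
contact_force: [-13.0, 1.8, 7.6]
grip_width: 86.0
grip_force: 6.5
```

```bash
python3 -c "
from h import *
where()"
```

```text
t 10.0 tcpF [-100.6   -2.5] z 84.0 F [-13.    1.8   7.6] j [-0.53  0.42  0.46  1.86 -0.23  0.91  1.46]
```

>>> {"method": "jog_arm", "body": {
  "motion": [
    [[-0.05, 0, 0, 0, 0, 0], [-0.1, 0, 0, 0, 0, 0], [-0.15, 0, 0, 0, 0, 0], [-0.15, 0, 0, 0, 0, 0], [-0.15, 0, 0, 0, 0, 0]]
  ]
}}

```text
time: 10.5
tool_pos: [580.9, 42.1, 84.0]
ee_rot: [-0.003, 0.076, 0.997, 0.0]
contact_force: [-19.6, 2.1, 15.4]
grip_width: 86.2
grip_force: 10.1
```

>>> {"method": "jog_arm", "body": {
  "motion": [
    [[0.3, 0, 0, 0, 0, 0], [1, 0, 0, 0, 0, 0], [2, 0, 0, 0, 0, 0], [4, 0, 0, 0, 0, 0], [6, 0, -2, 0, 0, 0]]
  ]
}}

```text
time: 11.0
tool_pos: [522.5, 50.6, 102.5]
ee_rot: [-0.001, 0.076, 0.997, -0.001]
contact_force: [0.5, 0.1, 0.6]
grip_width: 86.0
grip_force: 0.0
```

>>> {"method": "jog_arm", "body": {
  "motion": [
    [[2, 1, -4, 0, 0, 0], [2, 4, -7, 0, 0, 0], [2, 8, -10, 0, 0, 0], [2, 13, -13, 0, 0, 0], [2, 18, -14, 0, 0, 0]]
  ]
}}

```text
time: 11.5
tool_pos: [531.6, 224.2, 245.4]
ee_rot: [0.002, 0.077, 0.997, 0.002]
contact_force: [1.3, -0.0, -1.0]
grip_width: 86.1
grip_force: 0.0
```

>>> {"method": "jog_arm", "body": {
  "motion": [
    [[0.5, 4, 0, 0, 0, 0], [1, 8, 0, 0, 0, 0], [1.5, 12, 0, 0, 0, 0], [2, 16, 0, 0, 0, 0], [2, 16, 0, 0, 0, 0]]
  ]
}}

```text
time: 12.0
tool_pos: [532.5, 391.2, 241.2]
ee_rot: [-0.0, 0.072, 0.997, 0.001]
contact_force: [-0.4, 0.0, -0.3]
grip_width: 86.3
grip_force: 0.0
```

```bash
python3 - <<'E'
from h import *
where()
for n in("top","scene"):
    d=get_image(n); cv2.imwrite(f"pics/end_{n}.png",d["img"]); P=cloud(d); f=toF(P)
    m=(P[...,2]>41)&(P[...,2]<52)&(f[...,0]<-3)&(f[...,0]>-130)&(abs(f[...,1])<120)
    q=f[m]; print(n,*rect(q),"x",q[:,0].min(),"y",q[:,1].min(),q[:,1].max())
    bk=[q[(abs(q[:,1]-y)<4),0].min().round(1) for y in range(-65,66,10)]; print(bk)
im=cv2.imread("pics/end_top.png")[80:200,150:350]; cv2.imwrite("pics/end_crop.png",cv2.resize(im,(800,480),interpolation=cv2.INTER_CUBIC))
E
```

```text
t 12.0 tcpF [-201.1  335.4] z 241.2 F [-0.4  0.  -0.3] j [-0.96  0.39  0.34  1.52 -0.14  1.25  0.83]
top [-47.2  -5.2] [149.9  88.2] 89.92 x -91.39870916566476 y -80.15937679723503 69.69707377413415
[np.float64(-90.2), np.float64(-90.2), np.float64(-90.3), np.float64(-91.4), np.float64(-90.4), np.float64(-90.4), np.float64(-90.3), np.float64(-89.5), np.float64(-88.8), np.float64(-90.1), np.float64(-90.2), np.float64(-91.0), np.float64(-90.3), np.float64(-89.3)]
scene [-46.6  -4.2] [ 87.  153.5] 0.04 x -90.0519187999061 y -81.00854104190826 72.54039772734788
[np.float64(-86.6), np.float64(-86.3), np.float64(-86.0), np.float64(-88.6), np.float64(-90.1), np.float64(-88.3), np.float64(-89.1), np.float64(-87.4), np.float64(-87.5), np.float64(-85.9), np.float64(-87.7), np.float64(-89.0), np.float64(-89.7), np.float64(-89.6)]
```

View pics/end_crop.png

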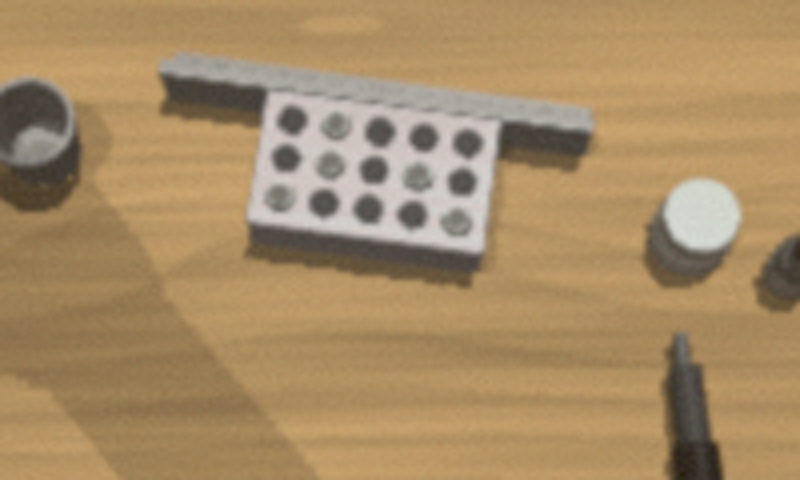

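View pics/end_scene.png

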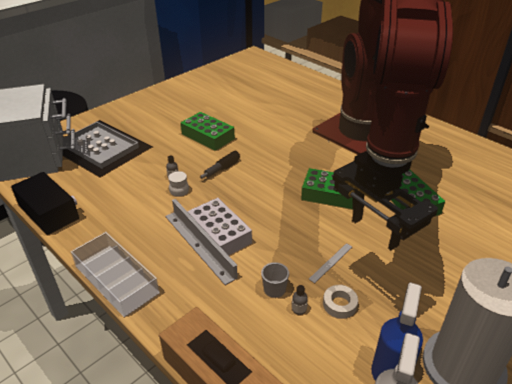

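The crop shows the block's long side flush along the fence, from (265,92) to (500,122), with fence left over at both ends. The scene view shows every bystander standing and the gripper clear. Its back face measures 90 mm from the fence and its angle is within 0.1°.

>>> {"method": "jog_arm", "body": {
  "motion": [
    [[0, 0, 0, 0, 0, 0], [0, 0, 0, 0, 0, 0], [0, 0, 0, 0, 0, 0], [0, 0, 0, 0, 0, 0], [0, 0, 0, 0, 0, 0]]
  ]
}}

```text
time: 12.6
tool_pos: [535.2, 384.0, 242.0]
ee_rot: [0.0, 0.076, 0.997, 0.0]
contact_force: [-0.5, -0.0, -0.8]
grip_width: 86.4
grip_force: 0.0
```

```bash
python3 -c "
from workcell import workorder
print(workorder.sign_off())"
```

```text
the job is handed in; nothing more can be done
None
```

The block was turned square while clear of the fence, then pushed until one long side stood flush against it with no end overhanging; nothing else was seen to move, the fingers are clear, and the job was handed in at about 12.6 s (no verdict was returned).

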